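Fit the tap handle, drop the kickstand and hold the boiler frame upright

ROBOT

A 6-joint arm with a two-finger parallel gripper is mounted at the origin on the work surface. World frame = base frame: x ahead of the robot, y to its left, z up, the work surface at z = 0. Lengths are in m, angles in rad, forces in N, time in s.
With the tool pointing down it reaches from about 0.3 to 0.95 m from the base axis. Payload 3.1 kg.
Tool frame: the origin (TCP) lies at the very end of the fingers, on their centre line; the grasp point (between the pads) lies 19 mm behind it (manip.grasp_offset is the z of the grasp point in the tool frame, in m); z points along the fingers, y is the line along which they close (so a half turn about z gives the same grasp; the last joint's range is limited). The gripper opens to 85 mm and grips with 20 to 120 N. Pads are 22 mm wide; open, the fingers measure 114 mm over their backs; the gripper's body (76 mm by 85 mm) begins 54 mm behind the grasp point. The pads swing forward as they close: fully open they stand 13 mm farther back than shut.
Start: joints at [1.172, 0.308, 1.634, -0, 1.2, -0.07], TCP at [0.202, 0.592, 0.231] pointing down, gripper open.
Joint ranges: [-3.06, 3.06], [-0.79, 1.96], [0.05, 2.63], [-1.19, 4.34], [0.05, 2.64], [-2.94, 2.94]. Speed limits (rad/s): [2.79, 2.79, 3.14, 3.14, 3.14, 3.14].

INTERFACE

Orientations are given as a 3x3 rotation matrix whose columns are the frame's x, y, z axes.
In Python, from cell import manip gives the robot as it stands. The module is installed in compiled form; this text tells all that it offers. Calls block until the motion is done:
- manip.move_pose(position, orientation): joint-space move of the TCP to a pose.
- manip.move_linear(position, orientation=None, velocity=0.15, guard=None): straight line of the TCP; orientation=None keeps the orientation; velocity is the mean speed in m/s. With guard (N) it stops when the force on the tool has changed by that much, and returns True; else False.
- manip.move_j(angles): joint-space move.
- manip.set_gripper(opening): finger opening in m; the grip force is fixed at half the most; returns when the fingers have stopped.
- manip.dwell(seconds).
- manip.solve_ik(position, orientation): joint angles nearest the present ones, or None.
- manip.camera(name): name is "scene" or "top" or "wrist"; returns (picture, depth): 420x560x3 uint8, blue, green, red; 420x560 float32, m along the optical axis (not along the pixel's ray), 0 where there is no reading.
- manip.calibration(name): a dict with "intrinsics" (3x3 intrinsics, pixels), "rvec" (rotation vector, rad) and "tvec" (3), from world to camera coordinates, as OpenCV has them; the wrist camera has in their place "mount" (4x4, takes a point from camera to tool coordinates, whose origin is the TCP and whose axes are the flange's). Camera axes: x right, y down, z forward; pixel columns grow to the right and rows downward; lengths in m; the calibration is good to about 2 mm. A picture is of the moment at which its call begins: read the wrist's pose just before it. calibration takes no time and is no camera call.
A pose or a line that the arm cannot do raises manip.Unreachable and nothing moves.
- manip.close_job(): hands the job in; it is judged then, once.
Readings, each from a call of its own:
- manip.get_time(): time.
- manip.get_joint_pos(): joint angles.
- manip.get_qvel(): joint speeds.
- manip.get_joint_torque(): joint torques, N m.
- manip.get_tool_pos(): TCP position.
- manip.get_orientation(): TCP orientation.
- manip.get_force(): force on the tool from outside, world axes, zero at the start.
- manip.get_ft_torque(): the same for the moment, N m.
- manip.get_opening(): finger opening in m.
- manip.get_grip_force(): force on a finger pad.
Only numpy, scipy, OpenCV 4.12 (cv2) and the standard library are available. Lean on these libraries where they do the work, as an engineer would, in place of code of your own. Each camera call takes 0.05 s, during which the arm holds its last target. There are 200 camera calls.

TASK

Push the black square-bored tap handle fully home on the square spindle of the leaning boiler frame's valve and let go of it. Then knock the frame's kickstand over centre by its ball so that the leg is right down against its stop, and after that push the frame upright by its top bar, away from the robot, until the kickstand's foot presses firmly on the base plate. Finish while still holding it there with the fingers against the top bar (let go, it tips back); leave the other things on the bench where they are.

Things in the scene. Friction and masses are not known exactly. Their poses are not given: they have to be found in the camera images.
- stand: Fixed grey base plate, 290 x 210 x 12 mm (from 155 mm on the robot's side of the origin to 135 mm beyond it), two bearing cheeks 51 mm tall. Origin on the bench straight below the hinge of the frame (180 mm wide, kickstand on its far side); x points level to the far side, square to the frame, y along the hinge, z up. The hinge line is 30 mm above the bench.
- frame (a joint): Hinge angle of the steel frame (with boiler and valve, about 1.2 kg): 0 = leaning 0.21 rad towards the robot, at rest on its stop (as found); 0.21 = upright; positive turns the top away from the robot. Let go, it tips back to 0; holding it takes about 2 to 4 N at the top bar. With the kickstand down the foot meets the plate at about 0.21; with it up the frame goes on to 0.5.
- bar: Square steel top bar of the frame, 20 x 180 x 20 mm, origin at its centre, 200 mm from the hinge line; its y runs along the bar, x square to the frame and away from the robot. About 0.226 m above the bench when leaning, 0.23 m upright. Pushing its robot-side face raises the frame.
- spindle_tip (a point): Top end centre of the valve's square steel spindle, 14 x 14 mm, 24 mm long, chamfered tip; stands on a round brass seat 36 mm across. z along the spindle, pointing straight up while the frame leans at rest, x and y square to its flats. 130 mm on the robot's side of the hinge; tip about 114 mm above the bench, seat 90 mm.
- handle: Black plastic tap handle, 70 g: square hub 26 x 26 mm, 28 mm tall, with a square bore 16 x 16 mm, 28 mm deep, open underneath, parallel to the hub; on top a bar 74 (x) x 26 (y) x 20 mm; 48 mm tall. Stands on its hub. Origin at the centre of its underside (bore mouth), z up, x along the bar. Fits in any quarter turn; fully home its underside rests on the seat, 24 mm below the spindle tip.
- kickstand (a joint): Angle of the kickstand, about the hub, in the frame's plane: 0 = stowed, ball leaning to the stand's -y side, leg out to +y (as found); about 0.87 = ball straight above the hub (centre); 1.40 = leg down at its stop. The ball's weight drives it to the stop on its side: push the ball (about 2 N) towards +y past centre and it falls to the stop by itself within about 1 s.
- ball (a point): Centre of the kickstand's black ball, 36 mm across, on a 10 mm rod 90 mm from the hub; it moves with the kickstand. 45 mm beyond the frame's plane. When stowed it is 69 mm to -y of the hub and 58 mm above it (along the leaning frame); when down, 45 mm to +y and 78 mm above it.
- hub (a point): Centre of the kickstand's hub, on the frame's far side, 130 mm from the hinge line and 45 mm beyond the frame's plane; axis square to the frame.
- foot: Rubber ball foot, 16 mm across, at the lower end of the kickstand's bent leg; origin at its centre. Stowed it sticks out to +y; down and with the frame still leaning it hangs about 18 mm above the base plate.
- elbow: brass pipe elbow, 60 mm long, 35 mm tall, a bystander; origin at its underside.
- screwdriver: screwdriver with black handle, lying, a bystander; origin at its underside.
- wrench: steel wrench, lying, a bystander; origin at its underside.
- accumulator: black pear-shaped pressure vessel, 60 mm wide, 95 mm tall, a bystander; origin at its underside.
- cover: round steel cover 90 mm wide with two studs, up to 48 mm tall, a bystander; origin at its underside.
- gasket: flat white ring, 60 mm wide, 5 mm thick, a bystander; origin at its underside.
- link: flat steel link 70 x 22 x 5 mm with two holes, a bystander; origin at its underside.
Things that resemble listed ones, but are neither listed nor needed, are in the scene too. Several things have the shape of the handle; the one meant has the colours described above.

How it is judged:
By the outcome, as a careful person would: the job done as asked, in the order asked, and still so for the second after the job is handed in, while the arm keeps its last pose, push and grip.
It also fails if it takes over 67 s, if anything falls off the work surface, if the arm or the gripper's body presses on something with over 40 N, if the wrist force passes 120 N, or if a joint passes its speed limit or range.

## Working session

There is one attempt and no reset: what is moved stays moved. The work goes in short steps, each a Python script; the robot and the scene stay as the last script left them, time stands still between calls to the robot, and variables do not carry over. Pictures are saved under pics/ and viewed, at most 10 in all, crops included, and the job is handed in when it is done.

```bash
mkdir -p pics; cat > h.py <<'E'
import numpy as np, cv2
from cell import manip as m
def cal(n):
    c=m.calibration(n);K=np.array(c["intrinsics"])
    if n=="wrist":
        T=np.eye(4);T[:3,:3]=m.get_orientation();T[:3,3]=m.get_tool_pos()
        return K,T@np.array(c["mount"])
    R=cv2.Rodrigues(np.array(c["rvec"],float))[0];T=np.eye(4);T[:3,:3]=R.T;T[:3,3]=-R.T@np.array(c["tvec"],float).ravel()
    return K,T
def shot(n):
    K,T=cal(n);p,d=m.camera(n);return p,d,K,T
def cloud(d,K,T):
    v,u=np.mgrid[:d.shape[0],:d.shape[1]]
    P=np.stack([(u-K[0,2])*d/K[0,0],(v-K[1,2])*d/K[1,1],d],-1)@T[:3,:3].T+T[:3,3]
    P[d<=0]=np.nan
    return P
E
python3 - <<'E'
from h import *
for n in("scene","top"):
    p,d,K,T=shot(n);np.savez(n+".npz",p=p,d=d,K=K,T=T);cv2.imwrite(f"pics/{n}1.png",p)
    print(n,T[:3,3],T[:3,2],K[0,0],(d>0).mean())
E
```

```text
scene [ 1.22222213 -0.25853463  0.88523823] [-0.7066738   0.22573306 -0.67056448] 379.240041632371 0.9958588435374149
top [ 0.19546897 -0.02389607  1.43853374] [ 0.20236124  0.01884356 -0.97912964] 493.69855111998845 0.996016156462585
```

View pics/scene1.png

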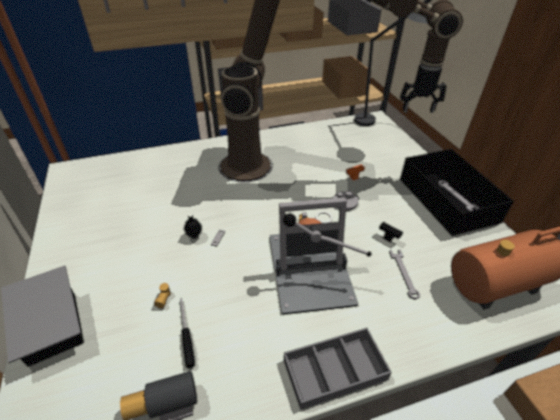

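View pics/top1.png

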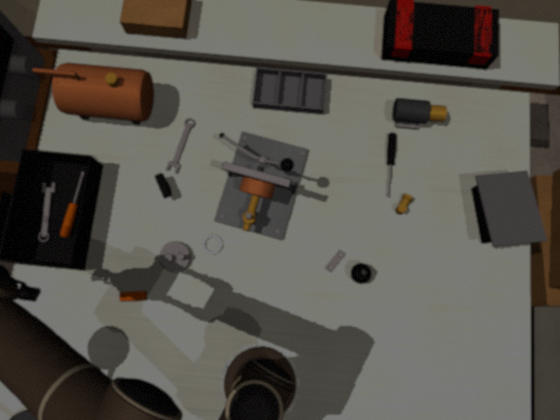

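The scene view shows the stand near (312,250), a black handle at (390,232) and an orange handle at (355,172). In the top view the stand is near (262,185) with the spindle around (250,222). The handle candidates there are black at (164,185) and orange-red at (133,296). The accumulator at (361,272) is black too but round. I choose the black one at (164,185) and check it in a close crop.

```bash
python3 - <<'E'
from h import *
z=np.load("top.npz");p,d=z["p"],z["d"];P=cloud(d,z["K"],z["T"])
a=cv2.resize(p[165:205,140:190],None,fx=8,fy=8,interpolation=cv2.INTER_CUBIC)
b=cv2.resize(p[125:245,205:335],None,fx=3,fy=3,interpolation=cv2.INTER_CUBIC)
c=np.zeros((360,800,3),np.uint8);c[:320,:400]=a;c[:360,405:795]=b
cv2.imwrite("pics/crop1.png",cv2.convertScaleAbs(c,alpha=1.6))
def box(M,name):
    M=M.astype(np.uint8);n,l,s,ce=cv2.connectedComponentsWithStats(M)
    for i in range(1,n):
        if s[i,4]>25:
            q=P[l==i];print(name,ce[i].round(1),s[i,4],np.nanmedian(q,0).round(4),np.nanmax(q[:,2]).round(3))
# handle top
R=np.zeros(d.shape,bool);R[165:205,145:185]=1
M=R&(P[...,2]>.035);box(M,"handle")
q=P[M][:,:2].astype(np.float32);print(cv2.minAreaRect(q),q.mean(0),np.nanpercentile(P[M][:,2],[10,50,90]))
# stand plate
R[:]=0;R[120:250,200:330]=1
M=R&(abs(P[...,2]-.012)<.006);q=P[M][:,:2].astype(np.float32);print("plate",cv2.minAreaRect(q))
M=R&(P[...,2]>.2);q=P[M];r=cv2.minAreaRect(q[:,:2].astype(np.float32));print("bar",r,np.median(q,0),np.nanmax(q[:,2]))
for v in range(196,236,2):print(v,[f"{P[v,u,2]*1000:.0f}" for u in range(236,270,2)])
E
```

```text
handle [163.1 185.1] 228 [0.5255 0.3351 0.0456] 0.055
((0.5269411206245422, 0.3364037275314331), (0.07620815187692642, 0.026710672304034233), 30.148590087890625) [0.52543586 0.33507058] [0.039899   0.04560775 0.04964297]
plate ((0.5723055005073547, 0.04179653525352478), (0.3970215320587158, 0.3870892822742462), 6.353492736816406)
bar ((0.5569666028022766, 0.0541827529668808), (0.17881719768047333, 0.07545214891433716), 82.70626068115234) [0.53764658 0.03015335 0.23346899] 0.24457365890484462
196 ['13', '13', '9', '12', '10', '14', '15', '6', '79', '79', '83', '78', '138', '143', '140', '134', '126']
198 ['9', '8', '9', '9', '7', '16', '10', '14', '78', '82', '77', '79', '8', '16', '9', '14', '123']
200 ['8', '10', '11', '11', '14', '12', '10', '8', '79', '76', '84', '72', '9', '12', '10', '13', '8']
202 ['14', '9', '4', '5', '11', '6', '10', '70', '82', '82', '81', '81', '14', '17', '8', '9', '9']
204 ['15', '8', '17', '8', '9', '7', '6', '82', '81', '81', '78', '11', '8', '10', '19', '6', '10']
206 ['12', '5', '10', '7', '15', '7', '13', '80', '83', '85', '80', '10', '9', '12', '11'
[... 753 characters left out ...]
 '13', '17', '12', '85', '89', '89', '92', '74', '19', '12', '11', '13', '7', '10', '16']
224 ['7', '9', '9', '7', '76', '83', '79', '77', '70', '13', '14', '13', '7', '14', '7', '7', '11']
226 ['11', '7', '6', '14', '79', '86', '77', '78', '10', '5', '13', '10', '17', '10', '7', '10', '12']
228 ['-5', '0', '11', '7', '81', '80', '74', '74', '10', '11', '7', '10', '13', '10', '7', '12', '12']
230 ['-5', '-1', '2', '-3', '63', '75', '76', '11', '7', '8', '8', '12', '8', '11', '10', '7', '12']
232 ['3', '-1', '2', '5', '-7', '-6', '2', '-7', '-7', '16', '4', '11', '11', '10', '5', '15', '6']
234 ['2', '-2', '-4', '-2', '-3', '-5', '-5', '4', '-5', '-2', '-5', '-2', '0', '12', 'nan', '13', '8']
```

View pics/crop1.png

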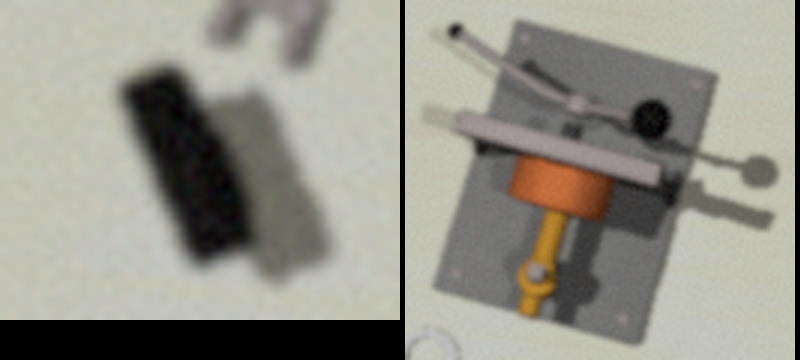

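The crop shows the black handle standing upright, long axis running upper-left to lower-right (top image, about (163,185)). The orange boiler is at (258,183), the brass seat with the grey spindle tip at (249,214) and the ball at (287,164). The choice is confirmed. Next I look at the spindle and the handle with the wrist camera.

```bash
cat >> h.py <<'E'
def ray(u,v,K,T,z):
    r=T[:3,:3]@np.linalg.inv(K)@[u,v,1.];o=T[:3,3];return o+r*(z-o[2])/r[2]
def down(a): # tool z down, tool y at world angle a
    y=np.array([np.cos(a),np.sin(a),0]);z=np.array([0,0,-1.]);return np.stack([np.cross(y,z),y,z],1)
E
python3 - <<'E'
from h import *
print("mount",np.round(m.calibration("wrist")["mount"],3).tolist(),m.get_orientation().round(2).tolist())
z=np.load("top.npz");s=ray(249,214.3,z["K"],z["T"],.114);print("spindle",s)
yaw=np.radians(-15.4)
q0=m.get_joint_pos()
for pos,n,A in((s,"sp",[yaw,yaw+np.pi/2,yaw-np.pi/2,yaw+np.pi]),([.526,.336,.048],"ha",[np.radians(a) for a in(120,-60)])):
    for a in A:print(n,np.degrees(a).round(),[None if q is None else np.round(q,2).tolist() for q in [m.solve_ik([pos[0],pos[1],h],down(a)) for h in(.11,.3)]])
E
```

```text
mount [[-0.002, -0.96, -0.278, 0.07], [1.0, -0.002, -0.001, 0.001], [0.0, -0.278, 0.96, -0.143], [0.0, 0.0, 0.0, 1.0]] [[-0.95, 0.32, -0.0], [0.32, 0.95, -0.0], [0.0, -0.0, -1.0]]
spindle [0.45098795 0.07169059 0.114     ]
sp -15.0 [[0.06, 0.15, 2.11, -0.0, 0.88, 0.33], [0.06, -0.09, 1.93, -0.0, 1.3, 0.33]]
sp 75.0 [[0.06, 0.15, 2.11, -0.0, 0.88, -1.24], [0.06, -0.09, 1.93, -0.0, 1.3, -1.24]]
sp -105.0 [[0.06, 0.15, 2.11, -0.0, 0.88, 1.9], [0.06, -0.09, 1.93, -0.0, 1.3, 1.9]]
sp 165.0 [[0.06, 0.15, 2.11, -0.0, 0.88, -2.81], [0.06, -0.09, 1.93, -0.0, 1.3, -2.81]]
ha 120.0 [[0.5, 0.44, 1.72, -0.0, 0.98, -1.6], [0.5, 0.25, 1.56, -0.0, 1.33, -1.6]]
ha -60.0 [[0.5, 0.44, 1.72, -0.0, 0.98, 1.55], [0.5, 0.25, 1.56, -0.0, 1.33, 1.55]]
```

```bash
python3 - <<'E'
from h import *
R=np.radians
m.move_pose([.451,.072,.27],down(R(74.6)));a=shot("wrist");np.savez("w1.npz",p=a[0],d=a[1],K=a[2],T=a[3])
m.move_pose([.526,.336,.2],down(R(120)));b=shot("wrist");np.savez("w2.npz",p=b[0],d=b[1],K=b[2],T=b[3])
c=np.hstack([a[0],b[0]]);c=cv2.resize(c,(800,300));cv2.imwrite("pics/w12.png",c)
P=cloud(*b[1:]);M=(P[...,2]>.038)&(P[...,2]<.06)
n,l,s,ce=cv2.connectedComponentsWithStats(M.astype(np.uint8))
for i in range(1,n):
    if s[i,4]>500:
        q=P[l==i];print(ce[i],s[i],np.median(q,0).round(4),cv2.minAreaRect(q[:,:2].astype(np.float32)))
P=cloud(*a[1:]);M=(P[...,2]>.104)&(P[...,2]<.125)
n,l,s,ce=cv2.connectedComponentsWithStats(M.astype(np.uint8))
for i in range(1,n):
    if s[i,4]>100:
        q=P[l==i];print("sp",ce[i],s[i],np.median(q,0).round(4),cv2.minAreaRect(q[:,:2].astype(np.float32)))
print(m.get_time())
E
```

```text
[ 59.37311703 154.45422943] [ 39 131  41  46 863] [0.5885 0.1493 0.0503] ((0.5924297571182251, 0.14122116565704346), (0.027952538803219795, 0.030919691547751427), 79.30162811279297)
[502.64819041 238.34920117] [ 438  155  122  159 3067] [0.4549 0.5408 0.0491] ((0.45658963918685913, 0.5407222509384155), (0.0037169542629271746, 0.1805463284254074), 89.8589859008789)
[282.73071462 197.20444865] [ 269  159   28   78 2113] [0.5251 0.3392 0.0477] ((0.5272840261459351, 0.3402007222175598), (0.07327395677566528, 0.02530459314584732), 30.710277557373047)
sp [281.27822581 191.43548387] [274 183  16  18 248] [0.448  0.0771 0.1137] ((0.4490746557712555, 0.07689570635557175), (0.013861101120710373, 0.014413073658943176), 79.71635437011719)
sp [311.04609929 267.76595745] [241 247 136  48 846] [0.516  0.0999 0.1162] ((0.5324622392654419, 0.08321564644575119), (0.13753235340118408, 0.04816371202468872), 74.0143051147461)
sp [224.8590604  298.58389262] [201 294  48  10 298] [ 0.5408 -0.0086  0.1153] ((0.5395213961601257, -0.0064514875411987305), (0.04671994969248772, 0.011276451870799065), 85.66554260253906)
3.3667
```

View pics/w12.png

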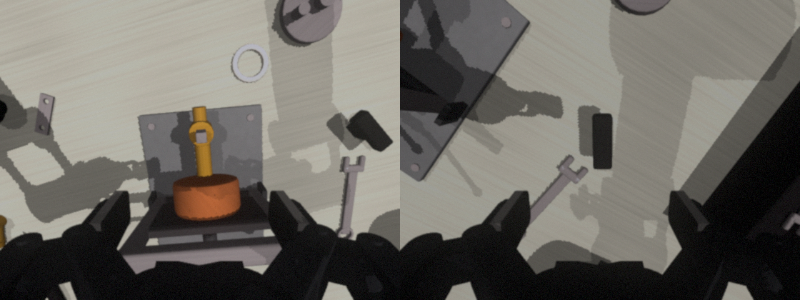

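The left half shows the spindle tip at half-scale (201,137), the brass seat and the plate corners at (140,115) and (262,104). The right half shows the handle at (602,140) with the wrench head at (572,165), clear of the fingers. Now I grasp.

```bash
python3 - <<'E'
from h import *
w=np.load("w1.npz");K,T=w["K"],w["T"];P=cloud(w["d"],K,T)
# spindle/plate estimates
s=ray(281.28,191.44,K,T,.114);print("spindle ray",s)
hsv=cv2.cvtColor(w["p"],cv2.COLOR_BGR2HSV)
pts=P[(abs(P[...,2]-.012)<.007)&(hsv[...,2]<130)&(hsv[...,1]<60)]
for c in [(140,115),(262,104),(151,127),(253,120)]:print("plate",ray(c[0]*1.4,c[1]*1.4,K,T,.012).round(4))
w2=np.load("w2.npz");h=ray(282.73,197.2,w2["K"],w2["T"],.048);print("handle ray",h)
a=np.radians(120.5);h=(h+np.array([.5273,.3402,.048]))/2
m.set_gripper(.06)
m.move_pose([h[0],h[1],.09],down(a));m.move_linear([h[0],h[1],.018],velocity=.1)
m.set_gripper(0);print(m.get_opening(),m.get_grip_force(),m.get_tool_pos())
m.move_linear([h[0],h[1],.2],velocity=.2)
c=shot("wrist");np.savez("w3.npz",p=c[0],d=c[1],K=c[2],T=c[3]);cv2.imwrite("pics/w3.png",c[0]);print(m.get_opening(),m.get_time())
E
```

```text
spindle ray [0.44802533 0.07714002 0.114     ]
plate [ 0.4059 -0.0179  0.012 ]
plate [0.4431 0.1856 0.012 ]
plate [ 0.4305 -0.0065  0.012 ]
plate [0.4655 0.1655 0.012 ]
handle ray [0.52507923 0.33914763 0.048     ]
0.025433211742822145 59.24544350244105 [0.5270718  0.3401384  0.01902756]
0.025212725522558162 6.6333
```

View pics/w3.png

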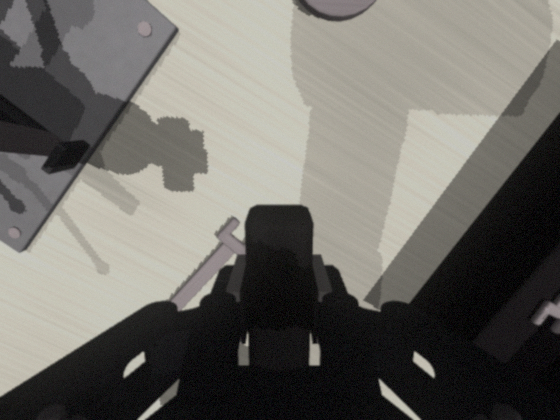

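The picture shows the handle gripped square between the fingers, its near end at columns 246–313, row 205. Next I get its offset in the tool frame and the stand yaw.

```bash
python3 - <<'E'
from h import *
w=np.load("w3.npz");K,T=w["K"],w["T"];P=cloud(w["d"],K,T)
R=m.get_orientation();p=m.get_tool_pos();Q=(P-p)@R
M=np.zeros(w["d"].shape,bool);M[200:260,240:320]=1;M&=(abs(Q[...,2])<.045)
q=Q[M];print("tool min/max",np.percentile(q,[1,50,99],axis=0).round(4))
t=q[q[:,2]<-.02];print("top face",np.percentile(t,[2,50,98],axis=0).round(4))
t=q[(q[:,0]>.03)];print("y ext",np.percentile(t,[1,50,99],axis=0).round(4),"cols",np.where(M.sum(0)>20)[0][[0,-1]])
z=np.load("top.npz");C=[ray(205+(x-405)/3,125+y/3,z["K"],z["T"],.012) for x,y in((520,20),(718,74),(643,345),(433,290))]
C=np.array(C)[:,:2];print(C.round(4),"centre",C.mean(0))
for i in range(4):e=C[(i+1)%4]-C[i];print(np.hypot(*e).round(3),np.degrees(np.arctan2(e[1],e[0])).round(1))
w=np.load("w1.npz");P=cloud(w["d"],w["K"],w["T"]);M=np.zeros(w["d"].shape,bool);M[150:240,180:400]=1
g=M&(abs(P[...,2]-.012)<.006)
# near plate edge: first grey row per column
hsv=cv2.cvtColor(w["p"],cv2.COLOR_BGR2HSV)
g=cv2.cvtColor(w["p"],cv2.COLOR_BGR2GRAY).astype(int)
E=[]
for u in list(range(208,262))+list(range(300,358)):
    col=g[130:190,u];r=np.argmin(np.diff(cv2.GaussianBlur(col.astype(np.float32)[:,None],(1,5),0).ravel()));E.append(ray(u,130+r+.5,w["K"],w["T"],.012)[:2])
l=cv2.fitLine(np.array(E,np.float32),cv2.DIST_HUBER,0,.01,.01).ravel();print("edge",l,np.degrees(np.arctan2(l[1],l[0])))
E
```

```text
tool min/max [[ 0.0096 -0.0127 -0.0306]
 [ 0.0284  0.0004 -0.0288]
 [ 0.0356  0.0158 -0.0073]]
top face [[ 0.0183 -0.0119 -0.0304]
 [ 0.0279  0.0004 -0.0289]
 [ 0.0355  0.0124 -0.0216]]
y ext [[ 0.0301 -0.0118 -0.0302]
 [ 0.0341  0.0004 -0.0276]
 [ 0.0357  0.0123 -0.0144]] cols [245 312]
[[ 0.7245  0.1246]
 [ 0.6873 -0.0807]
 [ 0.405  -0.0318]
 [ 0.4386  0.1779]] centre [0.56385436 0.04749841]
0.209 -100.3
0.286 170.2
0.212 80.9
0.291 -10.5
edge [0.1776788  0.98408854 0.42413116 0.08664237] 79.76541
```

```bash
python3 - <<'E'
from h import *
a=np.radians(79.8);c=np.array([.447,.0773])
m.move_pose([.42,.25,.2],down(a));m.move_pose([*c,.155],down(a))
def tryat(o):
    x=c+np.array(o)
    m.move_linear([*x,.137],velocity=.1)
    g=m.move_linear([*x,.107],velocity=.03,guard=10);z=m.get_tool_pos()[2]
    print(np.round(o,4),g,z.round(4),m.get_force().round(1),m.get_opening().round(4));return z<.118
ok=tryat((0,0))
if not ok:
    for r in(.0015,.003):
        for k in range(8):
            t=k*np.pi/4
            if tryat((r*np.cos(t),r*np.sin(t))):ok=1;break
        if ok:break
print(ok,m.get_tool_pos(),m.get_grip_force(),m.get_time())
E
```

```text
Traceback (most recent call last):
AttributeError: 'float' object has no attribute 'round'
```

```bash
python3 - <<'E'
from h import *
print(m.get_tool_pos(),m.get_force(),m.get_opening(),m.get_time())
c=shot("wrist");cv2.imwrite("pics/w4.png",c[0])
E
```

```text
[0.4475551  0.07722099 0.10892832] [-0.24177218 -0.49498322  3.92526801] 0.025081112342633195 9.275
```

View pics/w4.png

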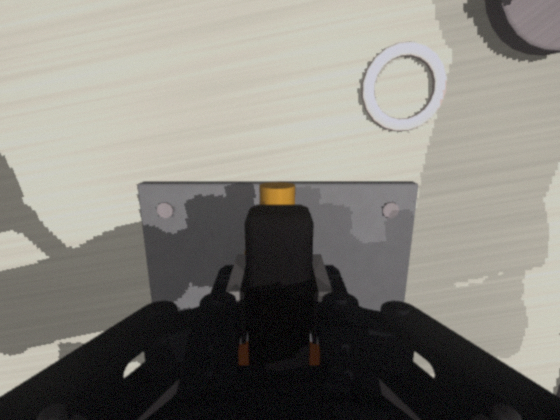

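The handle slid in and its underside is at about 0.090, which is seat height; the view shows it square over the brass pipe. I press once more, release, rise and look at the ball from above.

```bash
python3 - <<'E'
from h import *
a=np.radians(79.8)
x,y,_=m.get_tool_pos();print(m.move_linear([x,y,.103],velocity=.02,guard=15),m.get_tool_pos()[2],m.get_force().round(1))
m.move_linear([x,y,m.get_tool_pos()[2]+.001],velocity=.02)
m.set_gripper(.055);m.move_linear([x,y,.2],velocity=.15)
c=shot("wrist");np.savez("w5.npz",p=c[0],d=c[1],K=c[2],T=c[3])
P=cloud(*c[1:]);xd=np.array([np.cos(a-np.pi/2),np.sin(a-np.pi/2)]);o=np.array([.448,.0771])
S=np.stack([(P[...,0]-o[0])*xd[0]+(P[...,1]-o[1])*xd[1]-.13,-(P[...,0]-o[0])*xd[1]+(P[...,1]-o[1])*xd[0],P[...,2]],-1)
M=(abs(S[...,0]+.13)<.03)&(abs(S[...,1])<.04)&(S[...,2]>.1);q=S[M];print("handle on spindle",np.median(q,0).round(4),np.percentile(q[:,2],[5,50,95]).round(4),M.sum())
m.move_linear([x,y,.37],velocity=.25);b=o+xd*.13
m.move_pose([*(b+xd*.0),.38],down(a));m.set_gripper(0)
c=shot("wrist");np.savez("w6.npz",p=c[0],d=c[1],K=c[2],T=c[3])
P=cloud(*c[1:])
S=np.stack([(P[...,0]-o[0])*xd[0]+(P[...,1]-o[1])*xd[1]-.13,-(P[...,0]-o[0])*xd[1]+(P[...,1]-o[1])*xd[0],P[...,2]],-1)
M=(S[...,2]>.205)&(S[...,2]<.26);n,l,s,ce=cv2.connectedComponentsWithStats(M.astype(np.uint8))
for i in range(1,n):
    if s[i,4]>80:q=S[l==i];print(ce[i].round(),s[i],np.percentile(q,[1,50,99],axis=0).round(3).tolist())
cv2.imwrite("pics/w56.png",cv2.resize(np.hstack([np.load("w5.npz")["p"],c[0]]),(800,300)));print(m.get_time(),b)
E
```

```text
True 0.10895238082770055 [-1.2  0.   4.5]
handle on spindle [-0.1421  0.0003  0.2756] [0.1376 0.2756 0.2942] 27587
[277. 151.] [ 175  140  206   25 4913] [[-0.051, -0.087, 0.23], [-0.042, -0.0, 0.235], [-0.031, 0.087, 0.238]]
[207. 202.] [ 185  183   54   38 1301] [[-0.011, -0.083, 0.206], [0.004, -0.064, 0.235], [0.02, -0.042, 0.241]]
13.0167 [0.57594543 0.05407898]
```

View pics/w56.png

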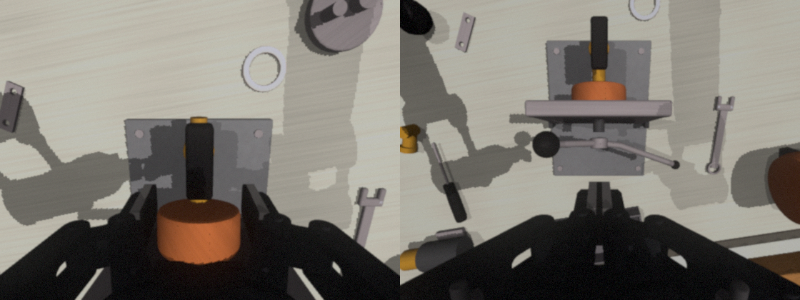

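The left half shows the black handle seated on the spindle at (200,160). The right half shows the ball stowed at (546,144), the hub at (600,142), the bar at (598,107) and the foot at (676,165). Measured in the stand frame, the ball is at (0.004, −0.065). Now I push it over.

```bash
cat >> h.py <<'E'
A=np.radians(79.8);XD=np.array([np.sin(A),-np.cos(A)]);YD=np.array([np.cos(A),np.sin(A)]);B=np.array([.5759,.0541])
def W(x,y,z):return [*(B+x*XD+y*YD),z]
def toS(P):
    D=P[...,:2]-B;return np.concatenate([(D@XD)[...,None],(D@YD)[...,None],P[...,2:]],-1)
E
python3 - <<'E'
from h import *
m.move_linear(W(.003,-.145,.38),velocity=.25);m.move_linear(W(.003,-.145,.215),velocity=.2)
print(m.move_linear(W(.003,-.02,.238),velocity=.1,guard=15),toS(np.array(m.get_tool_pos())),m.get_force())
m.dwell(1.2)
m.move_linear(W(.003,-.06,.3),velocity=.2);m.move_linear(W(.0,0,.38),velocity=.2)
c=shot("wrist");S=toS(cloud(*c[1:]))
M=(S[...,2]>.205)&(S[...,2]<.29);n,l,s,ce=cv2.connectedComponentsWithStats(M.astype(np.uint8))
for i in range(1,n):
    if s[i,4]>80:q=S[l==i];print(ce[i].round(),s[i,4],np.percentile(q,[1,50,99],axis=0).round(3).tolist())
sc=shot("scene")[0]
cv2.imwrite("pics/w7.png",np.hstack([c[0][80:260,120:460],cv2.resize(sc[180:330,240:410],(340,300))[:180*1+120][60:240]]));print(m.get_time())
E
```

```text
True [ 0.00313657 -0.09538983  0.22631187] [-0.36583722 -4.44457305  3.33525162]
[280. 153.] 4939 [[-0.051, -0.087, 0.229], [-0.042, 0.001, 0.235], [-0.031, 0.087, 0.238]]
[208. 204.] 1303 [[-0.011, -0.084, 0.206], [0.004, -0.064, 0.235], [0.021, -0.042, 0.241]]
17.925
```

View pics/w7.png

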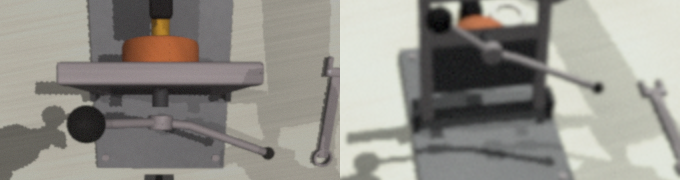

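It stopped on the impact transient and the ball is still stowed at (86,125). I repeat it slower and lower, with the guard raised.

```bash
python3 - <<'E'
from h import *
m.move_linear(W(.003,-.145,.38),velocity=.25);m.move_linear(W(.003,-.145,.205),velocity=.2)
m.move_linear(W(.003,-.105,.205),velocity=.1)
for y,z in((-.07,.220),(-.015,.238)):
    print(m.move_linear(W(.003,y,z),velocity=.05,guard=30),toS(np.array(m.get_tool_pos())).round(4),m.get_force().round(1))
m.dwell(1.2)
m.move_linear(W(.003,-.06,.3),velocity=.2);m.move_linear(W(.0,0,.38),velocity=.2)
c=shot("wrist");S=toS(cloud(*c[1:]))
M=(S[...,2]>.205)&(S[...,2]<.29);n,l,s,ce=cv2.connectedComponentsWithStats(M.astype(np.uint8))
for i in range(1,n):
    if s[i,4]>80:q=S[l==i];print(ce[i].round(),s[i,4],np.percentile(q,[1,50,99],axis=0).round(3).tolist())
M=(abs(S[...,0]+.13)<.02)&(abs(S[...,1])<.04)&(S[...,2]>.1)&(S[...,2]<.2);print("handle",np.percentile(S[M][:,2],[5,50,95]).round(4))
print(m.get_time())
E
```

```text
False [ 0.0032 -0.0699  0.2199] [ 0.4 -1.3  1.6]
False [ 0.0029 -0.0153  0.2378] [-0.1  0.8 -0.4]
[279. 154.] 4932 [[-0.051, -0.087, 0.229], [-0.042, 0.0, 0.235], [-0.031, 0.087, 0.238]]
[328. 205.] 1458 [[-0.015, 0.019, 0.207], [-0.0, 0.042, 0.255], [0.016, 0.06, 0.261]]
handle [0.1357 0.1378 0.1393]
24.8833
```

The ball is now at y +0.042, top 0.261, so the leg is down at its stop; the handle top is at 0.138, so it is seated. Now I push the bar.

```bash
python3 - <<'E'
from h import *
m.move_linear(W(-.11,0,.38),velocity=.25);m.move_linear(W(-.11,0,.213),velocity=.2)
F=lambda:float(np.dot(np.array(m.get_force())[:2],XD))
f0=F()
m.move_linear(W(-.07,0,.213),velocity=.1);print("free",f0,F())
g=m.move_linear(W(-.028,0,.213),velocity=.025,guard=20);print(g,toS(np.array(m.get_tool_pos())).round(4),F()-f0)
x=toS(np.array(m.get_tool_pos()))[0]
while x<-.002:
    x+=.001;m.move_linear(W(x,0,.213),velocity=.02);m.dwell(.1)
    f=F()-f0;print(round(x,4),round(f,1),end="; ")
    if f<-14:break
m.dwell(.5);print(F()-f0,toS(np.array(m.get_tool_pos())).round(4),m.get_time())
c=shot("wrist");S=toS(cloud(*c[1:]));sc=shot("scene")[0]
M=(S[...,2]>.2)&(S[...,2]<.245)&(abs(S[...,1])>.04)&(abs(S[...,1])<.085)&(abs(S[...,0])<.07);print("bar",np.percentile(S[M],[2,50,98],axis=0).round(3).tolist() if M.any() else 0)
cv2.imwrite("pics/w8.png",np.hstack([c[0][:,:],cv2.resize(sc[170:330,250:380],(240,296))[:420].copy() if 0 else cv2.resize(sc[170:330,260:350],(236,420))]))
E
```

```text
free -0.015337277509084313 -1.417489588786875
False [-0.0281 -0.      0.213 ] -2.6040025535499876
-0.0271 -2.6; -0.0261 -2.1; -0.0251 -1.9; -0.0241 -1.9; -0.0231 -1.8; -0.0221 -1.1; -0.0211 -1.6; -0.0201 -2.1; -0.0191 -3.6; -0.0181 -5.6; -0.0171 -6.8; -0.0161 -9.0; -0.0151 -10.9; -0.0141 -12.5; -0.0131 -14.7; -13.230478522235545 [-0.0178 -0.      0.213 ] 34.5917
bar [[-0.007, -0.084, 0.202], [-0.005, -0.045, 0.234], [0.01, 0.084, 0.241]]
```

View pics/w8.png

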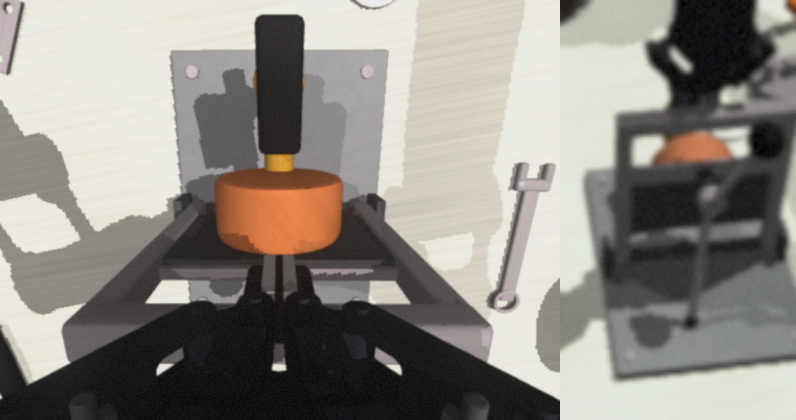

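The frame is upright with the bar centre at x≈0, the leg is down with its foot on the plate at (690,322), and the handle is still seated. The fingers are holding about 13 N against the stop, so I hand it in.

```bash
python3 - <<'E'
from h import *
m.dwell(.5);print(m.get_force(),toS(np.array(m.get_tool_pos())),m.get_time());print(m.close_job())
E
```

```text
[-13.9995899    3.32470607   9.91489423] [-1.78602172e-02  6.94553449e-07  2.13063972e-01] 35.1917
the job is handed in; nothing more can be done
None
```

I handed the job in at about 35 s: the handle is seated and released on the spindle, the kickstand is down at its stop, and the frame is held upright at the top bar with about 14 N, its foot pressed on the plate. The first knock at the ball stopped early on a force spike and the second one worked; I haven't seen the judging result.

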